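Open the tip drawer and hold the tip-box lid as a shield

TASK

Pull the drawer of the white bench drawer unit out to its stop, then lift the lid of the blue pipette-tip box inside it and hold it about 60 degrees open (0 is shut, 90 is upright), so that it roofs over the sterile tips while a colleague loads a pipette from the front. The lid drops shut when let go, so finish with the gripper still holding it steady at that angle and the drawer still out. Leave the yellow box shut, and leave the sharps bin and the bottle where they are.

Things in the scene. Friction and masses are not known exactly. Their poses are not given: they have to be found in the camera images.
- drawer_unit: low white drawer unit fixed on the bench, 300 deep (x) x 400 wide (y) x 165 mm high, one drawer with a grey front. Origin: on the bench, middle of its front edge (the shut drawer front stands 2 to 18 mm before it). Its x points from the front into the unit, y to the left, z up; the drawer pulls out along -x. Fixed on its top, toward the rear: a tube rack and a tip rack, up to 60 mm high.
- drawer (a joint): travel of the drawer along the unit's -x, in m: 0 shut, 0.195 at its stop. It may start up to 0.04 ajar. About 3 N of sliding friction, no spring; it stays where it is left. The grey front panel is 396 wide, its top edge 146 mm above the bench.
- drawer_handle (a point): middle of the drawer's steel bar handle: a round bar 10 mm thick, 140 mm long along the unit's y, 130 mm above the bench; its axis stands 44 mm out from the grey front, so 39 mm are free behind the bar; free above and below. It moves with the drawer; the blue lid's tab is 108 mm behind it (+x), 75 mm to its left, 34 mm lower.
- blue_lid: lid 87 deep x 124 wide x 34 mm, 70 g, free hinge (falls shut) along y at the rear of a box fast in the drawer: shut, axis 100 mm behind (+x), 8 mm below the origin. Origin: middle of its flat front tab, 24 out x 30 wide x 5 thick, 96 mm up when shut; axes then as the unit's. Opening = turn about +y, front up (pitch, tilt of z), 0 to 1.9. Free: 60 mm lid to drawer front, 67 below tab.
- yellow_lid: equal lid, yellow, of an equal box beside the blue one, 150 mm to its right (the unit's -y). Origin: middle of its front tab; tilt of its z axis is its opening, 0 shut. To stay shut.
- sharps_bin: loose yellow sharps bin with a red top, round, 112 mm across, 129 mm high, on the bench beside the drawer unit. Origin: centre of its underside.
- reagent_bottle: loose amber bottle with a blue cap, 68 mm across, 140 mm high, on the bench on the other side of the drawer unit. Origin: centre of its underside.
There are look-alikes about, which are no part of the job. Of the things that look like the sharps_bin, the smallest one is meant.

How it is judged:
On the way, in this order (a step that is already met when the one before it is completed fails the run):
1. the drawer is pulled out to its stop (at least 172 of 195 mm) with the blue lid still shut (value of joint drawer above 0.172 m and angle between blue_lid's own z axis and vertical below 0.2 rad), for 0.2 s.
2. the blue lid is held by the fingers at 60 degrees, within 10 degrees (angle between blue_lid's own z axis and vertical between 0.87 and 1.22 rad and contact force between the fingers and blue_lid above 0.05 N and value of joint drawer above 0.172 m), for 0.5 s.
At the end, for the whole second after the job is handed in: the fingers hold the blue lid still at 60 degrees, within 10 degrees; the drawer is out at least 172 of its 195 mm; the yellow lid is shut (under 0.15 rad); bin and bottle stand within 40 mm of where they started, upright within 20 degrees (all of step 2 and angular speed of blue_lid below 0.1 rad/s and angle between yellow_lid's own z axis and vertical below 0.15 rad and not (distance of sharps_bin from where it was at the start of the episode above 0.04 m or angle between sharps_bin's own z axis and vertical above 0.35 rad) and not (distance of reagent_bottle from where it was at the start of the episode above 0.04 m or angle between reagent_bottle's own z axis and vertical above 0.35 rad)); the arm keeps its last pose, push and grip.
It fails at once if the yellow lid is opened (over 0.15 rad) (angle between yellow_lid's own z axis and vertical above 0.15 rad).
It fails at once if the sharps bin is shoved over 40 mm or tipped over 20 degrees (distance of sharps_bin from where it was at the start of the episode above 0.04 m or angle between sharps_bin's own z axis and vertical above 0.35 rad).
It fails at once if the reagent bottle is shoved over 40 mm or tipped over 20 degrees (distance of reagent_bottle from where it was at the start of the episode above 0.04 m or angle between reagent_bottle's own z axis and vertical above 0.35 rad).
It also fails if it takes over 51 s, if anything falls off the work surface, if the arm or the gripper's body presses on something with over 40 N, if the wrist force passes 120 N, or if a joint passes its speed limit or range.

ROBOT

A 6-joint arm with a two-finger parallel gripper is mounted at the origin on the work surface. World frame = base frame: x ahead of the robot, y to its left, z up, the work surface at z = 0. Lengths are in m, angles in rad, forces in N, time in s.
With the tool pointing down it reaches from about 0.275 to 0.725 m from the base axis. Payload 5.6 kg.
Tool frame: the origin (TCP) lies midway between the tips of the shut fingers; the grasp point (between the pads) lies 19 mm behind it; z points along the fingers, y is the direction in which the jaws open and shut (so a half turn about z gives the same grasp; the last joint's range is limited). The gripper opens to 85 mm and grips with 20 to 120 N. Pads are 22 mm wide; open, the fingers measure 114 mm over their backs; the gripper's body (76 mm by 85 mm) begins 54 mm behind the grasp point. The pads swing forward as they close: fully open they stand 13 mm farther back than shut.
Start: joints at [1.424, 0.255, 0.108, 0, -1.424, -0.285], TCP at [0.23, 0.5, 0.231] pointing down, gripper open.
Joint ranges: [-2.95, 2.95], [-1.21, 1.97], [-1.09, 1.5], [-2.87, 1.71], [-2.94, -0.07], [-3.05, 3.05]. Speed limits (rad/s): [2.57, 2.57, 3.14, 3.14, 3.14, 3.14].

INTERFACE

Orientations are given as a unit quaternion [w, x, y, z].
In Python, from plant import robot gives the robot as it stands. The module is installed in compiled form; this text tells all that it offers.
- The arm moves only by the tool servo_tool, never from a script. Its argument "targets" is a list of rows, each a list of 3 entries, a list of its own where there are three numbers: the shift along the world's x, y, z in cm, then the turn, a rotation vector about the world's x, y, z in degrees, then the closure in counts, from 0 (fully open) to 255 (shut). In form: [[[dx, dy, dz], [rx, ry, rz], jaw], ...]. A call has exactly 8 rows; each row is the pose to reach, as a shift and turn from the pose commanded when the call began; what a row does not reach only later rows make up. A row lasts 1/8 s, in which the tool goes at most 62.5 mm and 10.7 degrees, less where a joint would pass 70% of its speed; a pose out of reach is approached as far as the arm can. A call with a gripper value outside its range is refused whole. The fingers move at their own pace and stop on an object; "grip_force" is the grip in N (left out, the last holds). Time passes only in rows, so rows that repeat a pose let the fingers close, or fill a call up. It gives the time, the measured TCP pose, the force and the opening at its end, in the units of the state.
- robot.sense(): the state, without advancing time (a new reading comes with each control period).
- robot.capture(name): name is "side" or "top" or "wrist"; returns a dict with "color" (400x640x3 uint8, blue, green, red), "K" (3x3 intrinsics, pixels), "distortion" ([k1, k2, p1, p2, k3] as OpenCV has them; the pictures are not rectified), "camera_from_world" (4x4, takes a point from world to camera coordinates). Camera axes: x right, y down, z forward; pixel columns grow to the right and rows downward; lengths in m; the calibration is good to about 2 mm. A picture is of the moment at which its call begins. There is no depth.
- robot.sign_off(): hands the job in, once; it reports no verdict.
The state is a dict: "time_s": time; "joints": joint angles; "qvel": joint speeds; "joint_efforts": joint torques, N m; "tcp_pos": TCP position; "eef_rot": TCP orientation; "contact_force": force on the tool from outside, world axes, zero at the start; "ft_torque": the same for the moment, N m; "grip_width": finger opening in m.
Only numpy, scipy, OpenCV 4.12 (cv2) and the standard library are available. Lean on these libraries where they do the work, as an engineer would, in place of code of your own. Each camera call takes 0.05 s, during which the arm holds its last target. There are 200 camera calls.

## Working session

There is one attempt and no reset: what is moved stays moved. The work goes in short steps, Python scripts to look and compute and a tool call to move; the robot and the scene stay as the last step left them, time stands still between calls to the robot, and variables do not carry over. Pictures are saved under pics/ and viewed, about 8 in all and at most 12, crops included, and the job is handed in when it is done.

Besides the shell and the picture viewer there is one more tool, called after "Call:" by a JSON object that holds its "op" and its "data". servo_tool: Moves the arm, as the interface text tells. Its arguments: {"type":"object","properties":{"targets":{"type":"array","items":{"type":"array"}},"grip_force":{"type":"number"}},"required":["targets"]}

```bash
mkdir -p pics; cat > h.py <<'E'
import numpy as np, cv2
from plant import robot
def cap(n,f=None):
    c=robot.capture(n)
    if f: cv2.imwrite('pics/'+f,c['color'])
    return c
def ray(c,uv):
    p=cv2.undistortPoints(np.array([[uv]],float),np.array(c['K'],float),np.array(c['distortion'],float)).ravel()
    T=np.array(c['camera_from_world']);R=T[:3,:3];return -R.T@T[:3,3],R.T@np.array([p[0],p[1],1])
def atz(c,uv,z):
    o,d=ray(c,uv);return o+d*(z-o[2])/d[2]
def proj(c,P):
    T=np.array(c['camera_from_world']);return cv2.projectPoints(np.array(P,float).reshape(-1,3),cv2.Rodrigues(T[:3,:3])[0],T[:3,3],np.array(c['K'],float),np.array(c['distortion'],float))[0].reshape(-1,2)
E
python3 - <<'E'
from h import *
import pickle
d={n:cap(n,n+'0.png') for n in('side','top')}
pickle.dump(d,open('c0.pkl','wb'))
for n in d: print(n,ray(d[n],(320,200)))
print(robot.sense())
E
```

```text
side (array([0.33775422, 0.12132333, 1.03616872]), array([ 0.30508956, -0.02099773, -0.95237179]))
top (array([0.46269426, 0.10410544, 1.18426891]), array([ 0.17667903, -0.03185106, -0.98386863]))
{'time_s': 0.1, 'joints': array([ 1.42358488e+00,  2.55677049e-01,  1.07121465e-01, -4.07609929e-04,
       -1.42388284e+00, -2.84577064e-01]), 'qvel': array([-0.00091728, -0.00113823,  0.00323319, -0.00045712,  0.00102445,
        0.00017763]), 'joint_efforts': array([-3.26565474e-03, -3.87602413e+01,  2.38474363e+01,  5.37796766e+00,
       -3.74327326e-03, -4.27711200e-06]), 'tcp_pos': array([0.22995458, 0.4991358 , 0.23048919]), 'eef_rot': array([ 8.32946044e-04,  9.76778441e-01, -2.14250235e-01, -1.44762139e-04]), 'contact_force': array([-0.43708828,  1.14148837,  0.33092561]), 'ft_torque': array([-2.46843001e-02,  9.69243959e-06,  1.67580471e-02]), 'grip_width': 0.08565359960156688}
```

View pics/top0.png

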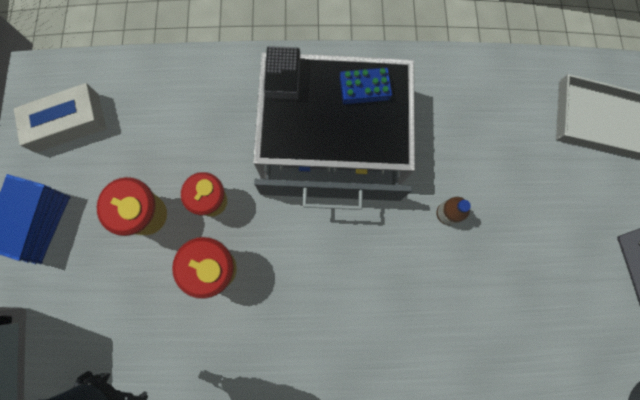

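View pics/side0.png

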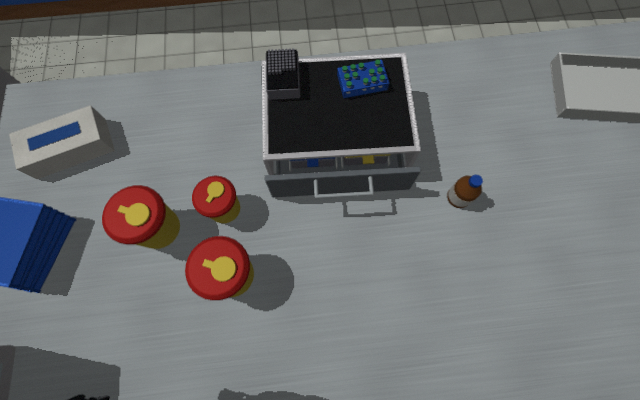

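Three red-topped bins show in the top view, at (126,206), (203,268) and (203,193). The smallest is (203,193), just left of the unit, and that is the one to avoid. The drawer is slightly ajar. The bar handle runs from about (304,207) to (361,207) in the top view. I'll check both in an enlarged crop.

```bash
python3 - <<'E'
from h import *
import pickle
d=pickle.load(open('c0.pkl','rb'));c=d['top']
im=c['color'][140:300,170:430]
cv2.imwrite('pics/crop1.png',cv2.resize(im,None,fx=3,fy=3,interpolation=cv2.INTER_CUBIC))
for u in [(304,206),(361,207)]: print('bar',atz(c,u,.13))
for u in [(255,163),(414,168),(414,61),(262,55)]: print('unit top',atz(c,u,.165))
for u in [(203,193),(203,268),(126,206)]: print('bin',atz(c,u,.129))
print('bottle',atz(c,(458,209),.07))
E
```

```text
bar [0.63729145 0.11029393 0.13      ]
bar [ 0.63283211 -0.0326754   0.13      ]
unit top [0.74039291 0.22946053 0.165     ]
unit top [ 0.72352742 -0.16404903  0.165     ]
unit top [ 1.0139653  -0.18302204  0.165     ]
unit top [1.031766   0.21517139 0.165     ]
bin [0.67410038 0.36484231 0.129     ]
bin [0.48642848 0.36039372 0.129     ]
bin [0.64346966 0.56220165 0.129     ]
bottle [ 0.63348064 -0.30336441  0.07      ]
```

View pics/crop1.png

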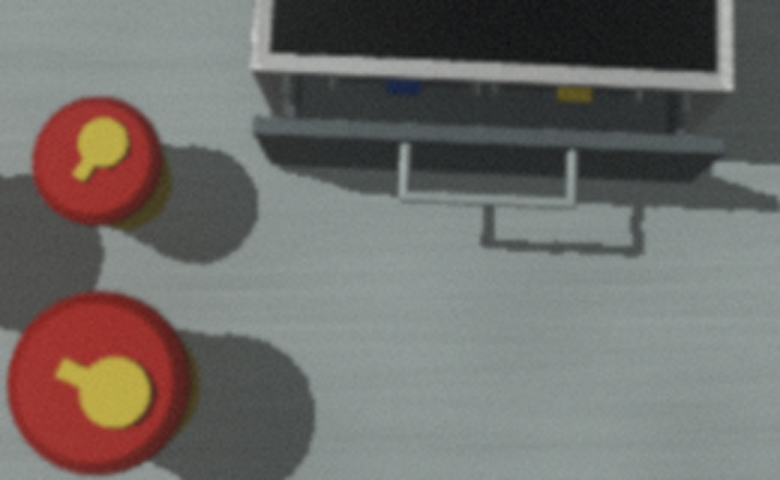

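The crop confirms it: the small bin is at (203,193), and the bar runs from (304.7,206) to (361,207). From these points the unit's yaw is about -2.5°, the bar's middle is at (0.635, 0.039) and the drawer is about 35 mm ajar. I'll hook the bar with shut fingers and keep the jaws along the unit's y, which also suits gripping the tab by its sides.

Call:
{"op": "servo_tool", "data": {"targets": [[[0, 0, 5], [0, 0, 0], 255], [[4, -4.5, 7], [0, 0, 3], 255], [[8, -9, 7], [0, 0, 6], 255], [[12, -13.5, 7], [0, 0, 9], 255], [[16, -18, 7], [0, 0, 12], 255], [[20, -22.5, 7], [0, 0, 15], 255], [[24, -27, 7], [0, 0, 18], 255], [[28, -31, 7], [0, 0, 22], 255]], "grip_force": 40}}

```text
time_s: 1.1
tcp_pos: [0.511, 0.1878, 0.3011]
eef_rot: [0.0, 1.0, -0.023, -0.0]
contact_force: [0.9, 2.0, -0.5]
grip_width: -0.0001
```

Call:
{"op": "servo_tool", "data": {"targets": [[[4, -4, 0], [0, 0, 0], 255], [[8, -8, 0], [0, 0, 0], 255], [[12, -12, 0], [0, 0, 0], 255], [[14.5, -14, -3], [0, 0, 0], 255], [[14.5, -15, -6], [0, 0, 0], 255], [[14.5, -15, -8], [0, 0, 0], 255], [[14.5, -15, -8], [0, 0, 0], 255], [[14.5, -15, -8], [0, 0, 0], 255]]}}

```text
time_s: 2.1
tcp_pos: [0.6555, 0.0396, 0.2223]
eef_rot: [0.0, 1.0, -0.024, 0.001]
contact_force: [0.0, 0.4, 1.2]
grip_width: 0.0002
```

```bash
python3 - <<'E'
from h import *
w=cap('wrist')['color'];s=cap('side')['color'][90:290,240:460]
cv2.imwrite('pics/m1.png',np.hstack([cv2.resize(w,(480,300)),cv2.resize(s,(330,300))])[:, :800])
E
```

```text
(no output)
```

View pics/m1.png

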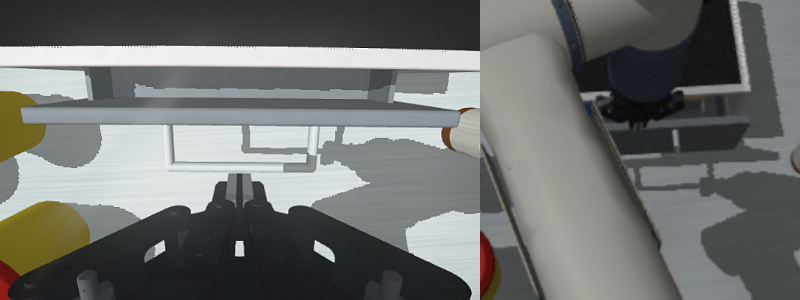

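The wrist view shows the bar from (168,165) to (315,165) in the 0.75-scaled picture, with the fingertips at (239,178). I'll triangulate the bar from this view to check its x.

```bash
python3 - <<'E'
from h import *
c=cap('wrist')
for u in [(168,164),(315,167)]: print('bar',atz(c,np.array(u)/.75,.13))
for u in [(22,113),(460,121)]: print('front top edge',atz(c,np.array(u)/.75,.146))
for u in [(0,68),(480,68)]: print('unit',atz(c,np.array(u)/.75,.15))
print(proj(c,[robot.sense()['tcp_pos']])*.75, robot.sense()['time_s'])
E
```

```text
bar [0.64177108 0.11254167 0.13      ]
bar [ 0.63141827 -0.0336045   0.13      ]
front top edge [0.70126024 0.23369897 0.146     ]
front top edge [ 0.67462125 -0.15971292  0.146     ]
unit [0.74043575 0.2395969  0.15      ]
unit [ 0.7203547 -0.1662268  0.15     ]
[[240.86871425 186.64006722]] 2.25
```

Call:
{"op": "servo_tool", "data": {"targets": [[[0.5, 0, -2], [0, 0, 0], 255], [[0.5, 0, -5], [0, 0, 0], 255], [[0.5, 0, -8], [0, 0, 0], 255], [[0.5, 0, -10.5], [0, 0, 0], 255], [[0.5, 0, -11.5], [0, 0, 0], 255], [[0, 0, -11.5], [0, 0, 0], 255], [[-0.5, 0, -11.5], [0, 0, 0], 255], [[-1, 0.1, -11.5], [0, 0, 0], 255]]}}

```text
time_s: 3.25
tcp_pos: [0.6462, 0.0402, 0.1079]
eef_rot: [0.0, 1.0, -0.024, 0.002]
contact_force: [2.5, -2.7, 0.1]
grip_width: -0.0
```

Call:
{"op": "servo_tool", "data": {"targets": [[[-1.5, 0.1, 0], [0, 0, 0], 255], [[-3.5, 0.2, 0], [0, 0, 0], 255], [[-5.5, 0.3, 0], [0, 0, 0], 255], [[-7.5, 0.4, 0], [0, 0, 0], 255], [[-9.5, 0.5, 0], [0, 0, 0], 255], [[-11.5, 0.6, 0], [0, 0, 0], 255], [[-13.5, 0.7, 0], [0, 0, 0], 255], [[-14, 0.7, 0], [0, 0, 0], 255]]}}

```text
time_s: 4.25
tcp_pos: [0.5043, 0.0477, 0.1072]
eef_rot: [-0.0, 1.0, -0.024, 0.0]
contact_force: [0.3, 0.3, -0.7]
grip_width: 0.0001
```

Call:
{"op": "servo_tool", "data": {"targets": [[[-0.4, 0, 0], [0, 0, 0], 255], [[-0.8, 0, 0], [0, 0, 0], 255], [[-1.2, 0, 0], [0, 0, 0], 255], [[-1.5, 0.1, 0], [0, 0, 0], 255], [[-1.8, 0.1, 0], [0, 0, 0], 255], [[-2, 0.1, 0], [0, 0, 0], 255], [[-2, 0.1, 0], [0, 0, 0], 255], [[-2, 0.1, 0], [0, 0, 0], 255]]}}

```text
time_s: 5.25
tcp_pos: [0.4881, 0.0485, 0.1066]
eef_rot: [0.0, 1.0, -0.024, 0.003]
contact_force: [14.5, -2.9, -5.8]
grip_width: -0.0
```

```bash
python3 - <<'E'
from h import *
w=cap('wrist')['color'];s=cap('top')['color'][40:290,240:460]
cv2.imwrite('pics/m2.png',np.hstack([cv2.resize(w,(480,300)),cv2.resize(s,(264,300))]))
E
```

```text
(no output)
```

View pics/m2.png

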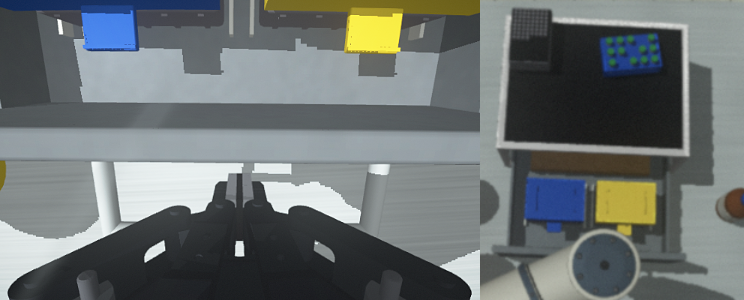

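The drawer is at its stop: 14.5 N of pull, with TCP x steady at 0.488. The blue tab is in the wrist view at (82–138, 9–50, scaled). I'll measure it in this same picture, then lift off.

```bash
python3 - <<'E'
from h import *
c=cap('wrist')
for n,us in {'blue':[(82,9),(137,9),(138,49),(85,50)],'yellow':[(346,9),(403,9),(399,50),(346,50)],'front':[(0,130),(480,130)]}.items():
  for u in us: print(n,atz(c,np.array(u)/.75,.098 if n!='front' else .146).round(4))
E
```

```text
blue [0.5951 0.1321 0.098 ]
blue [0.5931 0.1011 0.098 ]
blue [0.5721 0.1035 0.098 ]
blue [0.5734 0.1345 0.098 ]
yellow [ 0.5874 -0.0148  0.098 ]
yellow [ 0.5863 -0.047   0.098 ]
yellow [ 0.5645 -0.0467  0.098 ]
yellow [ 0.5657 -0.0158  0.098 ]
front [0.5367 0.1509 0.146 ]
front [ 0.5265 -0.0568  0.146 ]
```

Call:
{"op": "servo_tool", "data": {"targets": [[[0.6, 0, 0], [0, 0, 0], 255], [[1, 0, 0], [0, 0, 0], 255], [[1, 0, 2], [0, 0, 0], 255], [[1, 0, 5], [0, 0, 0], 255], [[1, 0, 8], [0, 0, 0], 255], [[3, 2, 10], [0, 0, 0], 200], [[5, 5, 10], [0, 0, 0], 100], [[6, 7, 10], [0, 0, 0], 0]]}}

```text
time_s: 6.4
tcp_pos: [0.545, 0.1195, 0.2054]
eef_rot: [0.0, 1.0, -0.024, -0.001]
contact_force: [-0.6, -0.6, -0.6]
grip_width: 0.0541
```

Call:
{"op": "servo_tool", "data": {"targets": [[[2, 0, 0], [0, 0, 0], 0], [[3.5, -0.1, 0], [0, 0, 0], 0], [[3.5, -0.1, -3], [0, 0, 0], 0], [[3.5, -0.1, -6], [0, 0, 0], 0], [[3.5, -0.1, -9], [0, 0, 0], 0], [[3.5, -0.1, -11], [0, 0, 0], 0], [[3.5, -0.1, -12], [0, 0, 0], 0], [[3.5, -0.1, -12.6], [0, 0, 0], 0]]}}

```text
time_s: 7.4
tcp_pos: [0.5799, 0.1175, 0.0799]
eef_rot: [0.0, 1.0, -0.024, -0.0]
contact_force: [0.6, -0.4, 0.2]
grip_width: 0.0852
```

```bash
python3 - <<'E'
from h import *
c=cap('wrist');cv2.imwrite('pics/m3.png',c['color'])
print(proj(c,[[.584,.118,.098]]),robot.sense()['tcp_pos'])
E
```

```text
[[319.69573436 258.21690258]] [0.57975372 0.11749486 0.07947158]
```

View pics/m3.png

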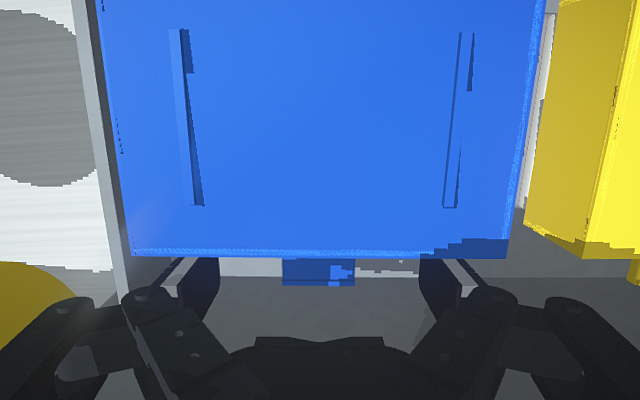

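The tab, at (283–354, 260–285), sits centred between the pads at about 218 and 420. I'll close on it.

Call:
{"op": "servo_tool", "data": {"targets": [[[0, 0, 0], [0, 0, 0], 255], [[0, 0, 0], [0, 0, 0], 255], [[0, 0, 0], [0, 0, 0], 255], [[0, 0, 0], [0, 0, 0], 255], [[0, 0, 0], [0, 0, 0], 255], [[0, 0, 0], [0, 0, 0], 255], [[0, 0, 0], [0, 0, 0], 255], [[0, 0, 0], [0, 0, 0], 255]], "grip_force": 40}}

```text
time_s: 8.45
tcp_pos: [0.5804, 0.1178, 0.0809]
eef_rot: [-0.0, 1.0, -0.024, 0.0]
contact_force: [-3.0, 1.5, 5.2]
grip_width: 0.0293
```

The fingers read 29.3 mm on the 30 mm tab, so it is gripped. Next comes the arc about the hinge (radius 104 mm), with the tool tilting half the lid's angle.

Call:
{"op": "servo_tool", "data": {"targets": [[[0.05, 0, 0.7], [0, 2, 0], 255], [[0.1, 0, 1.3], [0, 3.5, 0], 255], [[0.2, 0, 1.9], [0, 5, 0], 255], [[0.35, 0, 2.5], [0.4, 7, 0], 255], [[0.5, 0, 3.1], [0.4, 8.5, 0], 255], [[0.7, 0, 3.7], [0.5, 10.5, 0], 255], [[1, 0, 4.4], [0.6, 12.5, 0], 255], [[1.35, -0.1, 5.15], [0.8, 15, 0], 255]]}}

```text
time_s: 9.45
tcp_pos: [0.5931, 0.117, 0.1302]
eef_rot: [-0.004, 0.991, -0.024, -0.133]
contact_force: [2.3, 3.5, -5.8]
grip_width: 0.0288
```

```bash
python3 - <<'E'
from h import *
w=cap('wrist')['color'];s=cap('side')['color'][40:240,220:460]
cv2.imwrite('pics/m4.png',np.hstack([cv2.resize(w,(440,300)),cv2.resize(s,(360,300))]))
x=robot.sense();print(x['tcp_pos'],x['contact_force'],x['joints'])
E
```

```text
[0.59362276 0.11700033 0.12997817] [ 0.17669561  3.08042765 -3.75180228] [ 0.3825093   0.59528019  0.38641432 -0.1118911  -1.60334346  1.1499691 ]
```

View pics/m4.png

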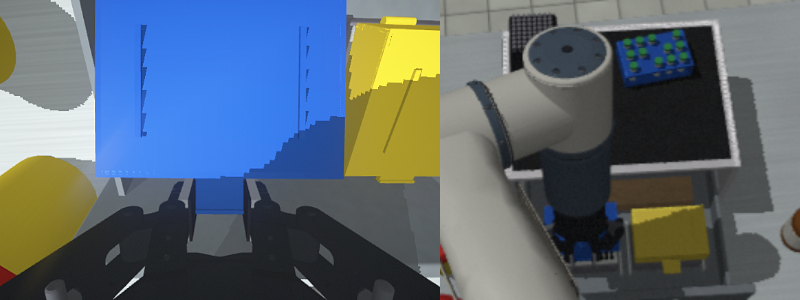

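The lid follows in the grip, the forces are small and the yellow lid is shut. On to 60°.

Call:
{"op": "servo_tool", "data": {"targets": [[[0.3, 0, 0.5], [0, 1.5, 0], 255], [[0.65, 0, 1], [0, 3.5, 0], 255], [[1, 0, 1.45], [0.2, 5, 0], 255], [[1.4, 0, 1.9], [0.3, 6.5, 0], 255], [[1.8, -0.1, 2.3], [0.4, 8.5, 0], 255], [[2.25, -0.1, 2.7], [0.5, 10, 0], 255], [[2.9, -0.1, 3.2], [0.6, 12, 0], 255], [[3.6, -0.2, 3.7], [0.8, 15, 0], 255]]}}

```text
time_s: 10.55
tcp_pos: [0.6293, 0.1149, 0.1673]
eef_rot: [-0.008, 0.965, -0.023, -0.261]
contact_force: [-0.8, 3.7, -5.0]
grip_width: 0.0288
```

Call:
{"op": "servo_tool", "data": {"targets": [[[0, 0, 0], [0, 0, 0], 255], [[0, 0, 0], [0, 0, 0], 255], [[0, 0, 0], [0, 0, 0], 255], [[0, 0, 0], [0, 0, 0], 255], [[0, 0, 0], [0, 0, 0], 255], [[0, 0, 0], [0, 0, 0], 255], [[0, 0, 0], [0, 0, 0], 255], [[0, 0, 0], [0, 0, 0], 255]]}}

```text
time_s: 11.55
tcp_pos: [0.6299, 0.115, 0.1678]
eef_rot: [-0.008, 0.966, -0.023, -0.259]
contact_force: [4.3, 2.2, -16.3]
grip_width: 0.0287
```

```bash
python3 - <<'E'
from h import *
import pickle
d={n:cap(n,n+'5.png') for n in('wrist','side','top')}
pickle.dump(d,open('c5.pkl','wb'))
x=robot.sense();print(x['tcp_pos'],x['eef_rot'],x['contact_force'],x['qvel'])
f=lambda n:cv2.resize(d[n]['color'][40:240,220:460],(360,300))
cv2.imwrite('pics/m5.png',np.vstack([np.hstack([f('side'),f('top')]),np.hstack([cv2.resize(d['wrist']['color'],(440,300)),np.zeros((300,280,3),np.uint8)])]))
E
```

```text
[0.62988862 0.1149568  0.16778161] [-0.00798951  0.96555571 -0.02311544 -0.25904444] [  4.51695878   1.77640852 -15.14337436] [ 0.00144339 -0.00095387 -0.00056913 -0.0014179   0.00118862 -0.00075725]
```

View pics/m5.png

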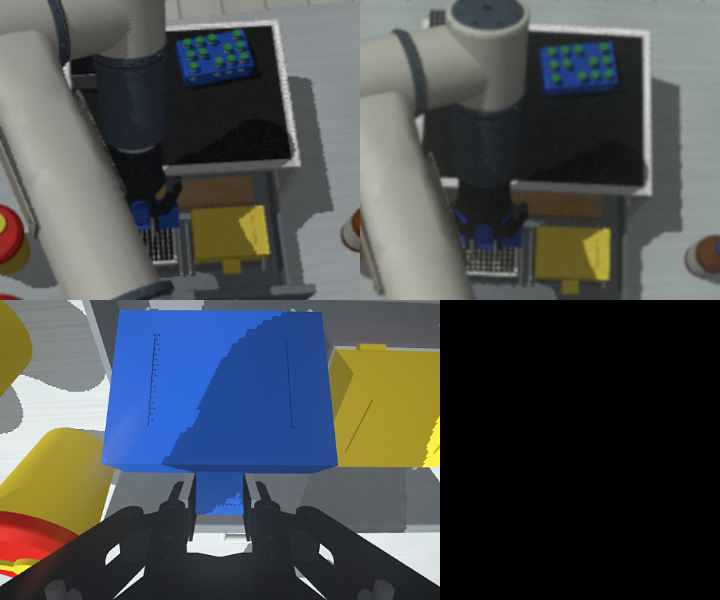

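The lid is well open with the tips visible under it, and the drawer is still out. In the wrist view the lid's top corners are at (103,160), (335,164), (120,10) and (322,11) in the lower panel. I'll fit the angle to these.

```bash
python3 - <<'E'
from h import *
import pickle
from scipy.optimize import least_squares
from scipy.spatial.transform import Rotation as R
c=pickle.load(open('c5.pkl','rb'))['wrist']
px=np.array([(104,161),(335,164),(120,10),(322,11),(195,214),(244,214)])/[.6875,.75]
def mod(p):
    th,dx,dy,zt=p
    L=np.array([[12,62,zt],[12,-62,zt],[99,62,zt],[99,-62,zt],[-12,15,2.5],[-12,-15,2.5]])/1e3-[.1,0,-.008]
    Y=R.from_euler('z',-2.9,degrees=True)
    return Y.apply(R.from_euler('y',th).apply(L))+[.584+.0999+dx,.118-.005+dy,.088]
for n in (4,6):
  r=least_squares(lambda p:np.r_[(proj(c,mod(p))-px)[:n].ravel()/3,p[1]/.004,p[2]/.004,(p[3]-26)/4],[1,0,0,26])
  print(np.degrees(r.x[0]),r.x[1:],(proj(c,mod(r.x))-px).round(1).tolist())
s=robot.sense()
G=s['tcp_pos']-.017*R.from_quat(s['eef_rot'][[1,2,3,0]]).as_matrix()[:,2]
print(G, np.degrees(np.arctan2(G[2]-.088,.684-G[0])-np.arctan2(8,104)), np.hypot(G[2]-.088,.684-G[0]))
E
```

```text
56.86853735308729 [ 2.18256166e-03 -1.38827269e-04  2.39259103e+01] [[-0.0, 2.5], [1.6, -0.5], [-0.2, 0.2], [-1.6, -0.8], [-0.3, -3.0], [1.0, -2.8]]
57.237996733414285 [ 1.21085529e-03 -3.92247883e-05  2.47248970e+01] [[-1.0, 3.2], [2.3, 0.1], [-0.4, 0.8], [-1.7, -0.2], [-0.4, -1.9], [0.9, -1.6]]
[0.63838649 0.11449092 0.18249791] 59.83499960414443 0.10493067688957694
```

The image fit gives 57°, the kinematics 60°, and the fitted hinge is within 2 mm of its place with the drawer at its stop. The arm is still, so I'm handing in.

```bash
python3 - <<'E'
from plant import robot
s=robot.sense();print(s['time_s'],s['tcp_pos'],s['contact_force'],s['grip_width']);robot.sign_off()
E
```

```text
11.7 [0.62988862 0.1149568  0.16778161] [  4.51695878   1.77640852 -15.14337436] 0.02874357584285997
the job is handed in; nothing more can be done
```

I pulled the drawer to its stop, opened the blue lid to about 60° and handed the job in at 11.7 s with the gripper still holding it. No verdict was reported.

- **Drawer:** I hooked the bar with the shut fingers and pulled until it stopped, at 14.5 N. At the end, the image fit put the lid's hinge within about 2 mm of where it should be with the drawer out.
- **Blue lid:** I gripped the tab by its sides and raised it along the arc of its hinge. The wrist image gives 57° and the arm's pose gives 60°, both inside the 50–70° band. The arm was still, and the fingers were on the tab (28.7 mm open on a tab 30 mm wide).
- **Other items:** In the last pictures the yellow lid is shut, and the bottle and bins look untouched. I did not measure the bin or the bottle again.
- **Unexplained force:** About 15 N of downward force built up on the wrist during the hold. It was steady and well below the limits, and is probably the grip working against the hinge.

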